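# Clamp a printing block in the carving jig with its friction peg

## Task

Lay the wooden printing block flat on the carving jig, snug in the corner between the low sprung fence and the end stop. Then push the peg firmly down until it seats in its tapered hole and, still pushing, turn it anticlockwise (seen from above) until its thumb leaf is in line with the fence, so that its arm clamps the block against the fence and the peg stays put when you let go. Never push on it with more than 25 N, and leave the dish, brush and ink pot where they are.

Things in the scene. Friction and masses are not known exactly. Their poses are not given: they have to be found in the camera images.
- jig: Plywood carving jig fixed to the table: board 250 (x) x 210 mm (y -100 to +110), 12 mm thick; origin on its underside. End stop: inner face at x -45 mm, y +22 to +62, 7 mm high above the board. Low fence along x: inner face at y +65 mm at rest. A block laid in the corner has its centre at x +5, y +40 and its underside at z 12 mm; once clamped, y is about +52.
- fence: The fence: a wooden bar 150 mm long (x), 12 mm thick, its top 12 mm above the board, on springs: it gives in its +y direction, away from the block, by up to 20 mm at 0.18 N per mm. Origin at the foot of its inner face, at mid length (jig x +20, y +65, z +12 mm at rest); axes as the jig's.
- corner (a point): Where the block's corner goes: the inner corner of the resting fence and the end stop on the board's upper face (x -45, y +65, z +12 mm on the jig). Axes as the jig's: x along the fence away from the stop, y towards the fence.
- block: Plain light beech printing block, loose, 100 (x) x 50 (y) x 36 mm (z), 80 to 170 g; origin at the centre of its underside. Starts flat on the table; the same either way round. Grip it across its 50 mm, with the fingertips at least 13 mm above its underside, to clear the fence when it is laid in the jig.
- peg: Dark wooden peg in the jig's tower (44 mm square, 38 mm high, at jig x -70, y -14); slides down and turns about its z. Origin on its axis under its round head (34 mm wide, 8 high), 54 mm over the table at the start. A thumb leaf rises from it: 38 mm long (x), 12 thick (y), 16 to 58 mm above the origin. It starts with x 1.0 to 1.2 rad clockwise of the fence's line; at the end x is the jig's x.
- leaf (a point): Middle of the peg's thumb leaf, on its axis, 37 mm above the peg's origin; axes as the peg's. Pinch it here or higher across its 12 mm, clear of the head and arm. Seated, the peg needs 0.1 to 0.3 Nm to turn and up to 0.1 Nm more against the fence's springs: grip with 40 N or so. It can be turned in one grasp or several; stops at 1.7 rad clockwise and 0.7 rad anticlockwise of the fence's line.
- pin (a point): Middle of the round steel foot, 12 mm wide and 12 high, at the end of the peg's arm: 55 mm from the peg's axis, 0.69 rad anticlockwise of the leaf's x, 28 mm below the peg's origin; a slot in the board clears it. It meets a block laid in the corner with the leaf about 0.26 rad short of the fence's line, then pushes block and fence some 12 mm on (about 2.2 N), and the block to the stop.
- hole (a point): Mouth of the tapered hole: top of the tower, 38 mm over the table; z up. The peg slides down with about 10 N of drag until it meets the taper 2 to 10 mm down (it varies, unseen); there the push climbs some 6 N per mm. Turned under a push of 16 to 21 N it wedges and stays where it is left; unseated it turns easily and is pushed back. Ease the push off before letting go. Over 25 N splits the tower.
- seat (a joint): How far the sleeve that holds the tapered hole has been pushed down in the tower, in m: 0 at rest and up to a push of about 2 N on the taper, then 1 mm more for every 6 N; over 3 mm (a push of about 30 N) it cracks. It follows the push, less the drag; when the peg is seated and let go, some 1 mm remains.
- dish: White porcelain dish, loose, 90 mm wide, 26 mm high; a bystander. Origin: centre of its underside.
- brush: Paint brush lying on the table, about 200 mm long, loose; a bystander. Origin: its middle.
- inkpot: Glass ink pot with a black cap, 48 mm wide, 60 mm high, loose; a bystander. Origin: centre of its underside.

How it is judged:
At the end, for the whole second after the job is handed in: Block flat on the jig (3 mm), along the fence (0.1 rad), pushed against the sprung fence (centre 47 to 58 mm across) and -4 to +7 mm from home along it; peg leaf within 0.1 rad of the fence line, still, seated (sleeve over 0.4 mm down), its arm bearing on the block with over 0.5 N; all at rest (x of block in the frame of jig between 0.001 and 0.012 m and y of block in the frame of jig between 0.047 and 0.058 m and z of block in the frame of jig between 0.009 and 0.015 m and angle between block's own z axis and vertical below 0.06 rad and angle between the x axis of each of block, peg and the x axis of jig, either way round below 0.1 rad and contact force between peg and block above 0.5 N and value of joint seat above 0.0004 m and angular speed of peg below 0.15 rad/s and linear speed of block below 0.01 m/s); the robot touches nothing.
It fails at once if the peg is pushed with clearly more than 25 N (its sleeve sinks over 3 mm) (value of joint seat above 0.003 m).
It fails at once if the arm is forced into the block with more than 12 N (contact force between peg and block above 12 N).
It fails at once if a bystander is moved by more than 20 mm (distance of any of dish, brush, inkpot from where it was at the start of the episode above 0.02 m).
It also fails if it takes over 72 s, if anything falls off the work surface, if the arm or the gripper's body presses on something with over 40 N, if the wrist force passes 120 N, or if a joint passes its speed limit or range.

## Robot

A 6-joint arm with a two-finger parallel gripper is mounted at the origin on the work surface. World frame = base frame: x ahead of the robot, y to its left, z up, the work surface at z = 0. Lengths are in m, angles in rad, forces in N, time in s.
With the tool pointing down it reaches from about 0.25 to 0.775 m from the base axis. Payload 4 kg.
Tool frame: the origin (TCP) lies at the very end of the fingers, on their centre line; the grasp point (between the pads) lies 19 mm behind it; z points along the fingers, y is the line along which they close (so a half turn about z gives the same grasp; the last joint's range is limited). The gripper opens to 94 mm and grips with 3 to 60 N. Pads are 16 mm wide; open, the fingers measure 119 mm over their backs; the gripper's body (75 mm by 177 mm) begins 78 mm behind the grasp point.
Start: joints at [1.029, 0.087, 1.371, -0, 1.684, -0.103], TCP at [0.234, 0.498, 0.206] pointing down, gripper open.
Joint ranges: [-3.1, 3.1], [-0.76, 2.03], [0.27, 2.55], [-1.08, 4.22], [0.17, 2.65], [-2.57, 2.57]. Speed limits (rad/s): [2.79, 2.79, 3.14, 3.14, 3.14, 3.14].

## Interface

Orientations are given as a unit quaternion [x, y, z, w].
In Python, from cell import bot, viewer gives the robot as it stands.
- The arm moves only by the tool send_rows, never from a script. Its argument "series" is a list of rows, each an object of numbers: "x", "y", "z": the shift along the world's x, y, z in cm; "rx", "ry", "rz": the turn, a rotation vector about the world's x, y, z in degrees. In form: [{"x": .., "y": .., "z": .., "rx": .., "ry": .., "rz": ..}, ...]. A call has 1 to 5 rows; each row is the pose to reach, as a shift and turn from the pose commanded when the call began; what a row does not reach only later rows make up. A row lasts 1/8 s, in which the tool goes at most 62.5 mm and 10.7 degrees, less where a joint would pass 70% of its speed; a pose out of reach is approached as far as the arm can. A call with a gripper value outside its range is refused whole. "hand" is the finger opening in cm, from 0 to 9.4, set as the call begins (left out, the last holds). The fingers move at their own pace and stop on an object; "squeeze" is the grip in N (left out, the last holds). Time passes only in rows, so rows that repeat a pose let the fingers close. It gives the time, the measured TCP pose, the force, the opening and the grip force at its end, in the units of the state.
- bot.get_obs(): the state, without advancing time (a new reading comes with each control period).
- viewer.get_image(name): name is "scene" or "top"; returns a dict with "color" (420x560x3 uint8, blue, green, red), "depth" (420x560 float32, m along the optical axis (not along the pixel's ray), 0 where there is no reading), "camera_matrix" (3x3 intrinsics, pixels), "distortion" ([k1, k2, p1, p2, k3] as OpenCV has them; the pictures are not rectified), "T" (4x4, takes a point from camera to world coordinates). Camera axes: x right, y down, z forward; pixel columns grow to the right and rows downward; lengths in m; the calibration is good to about 2 mm. A picture is of the moment at which its call begins.
- bot.job_done(): hands the job in; it is judged then, once.
The state is a dict: "clock": time; "joints": joint angles; "joint_vel": joint speeds; "joint_efforts": joint torques, N m; "ee_pos": TCP position; "orientation": TCP orientation; "wrist_force": force on the tool from outside, world axes, zero at the start; "ft_torque": the same for the moment, N m; "finger_gap": finger opening in m; "finger_force": force on a finger pad.
Only numpy, scipy, OpenCV 4.12 (cv2) and the standard library are available. Lean on these libraries where they do the work, as an engineer would, in place of code of your own. Each camera call takes 0.05 s, during which the arm holds its last target. There are 200 camera calls.

## Working session

There is one attempt and no reset: what is moved stays moved. The work goes in short steps, Python scripts to look and compute and a tool call to move; the robot and the scene stay as the last step left them, time stands still between calls to the robot, and variables do not carry over. Pictures are saved under pics/ and viewed, at most 10 in all, crops included, and the job is handed in when it is done.

Besides the shell and the picture viewer there is one more tool, called after "Request:" as name([rows], argument=value, ...), one row to a line, values as JSON. send_rows: Moves the arm, as the interface text tells. Its arguments: {"type":"object","properties":{"series":{"type":"array","items":{"type":"object","properties":{"x":{"type":"number"},"y":{"type":"number"},"z":{"type":"number"},"rx":{"type":"number"},"ry":{"type":"number"},"rz":{"type":"number"}}}},"hand":{"type":"number"},"squeeze":{"type":"number"}},"required":["series"]}

```bash
mkdir -p pics; python3 - <<'E'
from cell import bot, viewer
import cv2,numpy as np
for n in("scene","top"):
    im=viewer.get_image(n); cv2.imwrite(f"pics/{n}0.png",im["color"]); np.savez(f"{n}0.npz",**im)
    print(n,im["T"].round(3).tolist(),im["camera_matrix"].round(1).tolist(),im["distortion"])
print(bot.get_obs())
E
ls
```

```text
scene [[-0.058, 0.876, -0.479, 1.064], [0.998, 0.05, -0.029, -0.085], [-0.002, -0.48, -0.877, 1.035], [0.0, 0.0, 0.0, 1.0]] [[480.9, 0.0, 277.5], [0.0, 480.9, 207.8], [0.0, 0.0, 1.0]] [-0.01359087  0.          0.          0.          0.        ]
top [[-0.027, -0.996, 0.089, 0.42], [-0.999, 0.028, 0.021, -0.126], [-0.023, -0.088, -0.996, 1.415], [0.0, 0.0, 0.0, 1.0]] [[504.3, 0.0, 282.9], [0.0, 504.3, 200.2], [0.0, 0.0, 1.0]] [-0.03824293  0.          0.          0.          0.        ]
{'clock': 0.1, 'joints': array([ 1.02888970e+00,  8.78878720e-02,  1.37203645e+00,  2.46904804e-05,
        1.68360581e+00, -1.03094167e-01]), 'joint_vel': array([-0.00044912, -0.00132076, -0.00424294, -0.00028728, -0.00089915,
       -0.00130239]), 'joint_efforts': array([ 1.62883582e-03, -3.41250014e+01, -3.03302658e+01,  7.18987221e-02,
        3.04097822e-02, -9.94860693e-05]), 'ee_pos': array([0.23342441, 0.49748796, 0.20445134]), 'orientation': array([ 2.17648680e-01,  9.76026697e-01, -9.14912105e-04, -3.18668121e-04]), 'wrist_force': array([ 0.12079452,  0.18729305, -0.46591659]), 'ft_torque': array([ 0.02661211, -0.01339672,  0.01094816]), 'finger_force': 0.0, 'finger_gap': 0.09384388027014302}
pics
scene0.npz
top0.npz
```

View pics/top0.png

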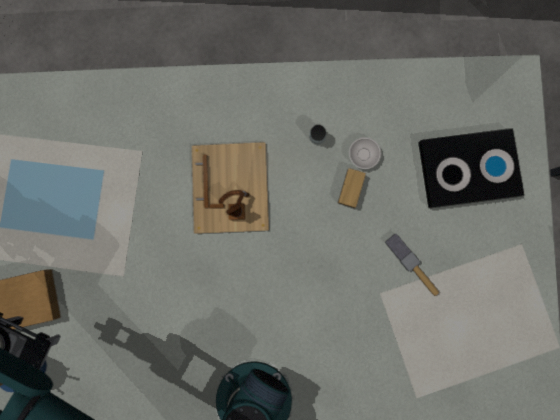

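View pics/scene0.png

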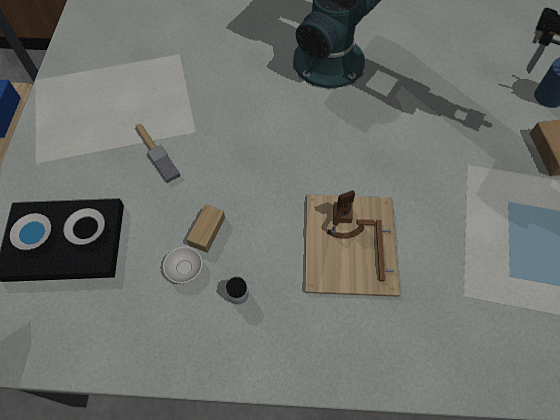

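The top view shows the jig at px (192–270, 143–233), with the fence on the left (206, 153–207), the stop at (215, 207) and the peg at (236, 212). The block is at (352, 188), with the dish right above it at (365, 153). The scene view agrees: block (206, 228), peg (345, 207), fence (380, 250).

```bash
cat > h.py <<'E'
import numpy as np, cv2
def cloud(im):
    K,D,T=im["camera_matrix"],im["distortion"],im["T"]; d=im["depth"]
    v,u=np.mgrid[0:d.shape[0],0:d.shape[1]]
    n=cv2.undistortPoints(np.stack([u,v],-1).reshape(-1,1,2).astype(float),K,D).reshape(*d.shape,2)
    P=np.dstack([n*d[...,None],d])@T[:3,:3].T+T[:3,3]
    P[d==0]=np.nan
    return P
def rect(P):
    (c,s,a)=cv2.minAreaRect((P[:,:2]*1000).astype(np.float32)); return np.round(c,1),np.round(s,1),round(a,1),len(P)
E
python3 - <<'E'
from h import *
R={"top":dict(jig=(180,130,280,245),block=(330,160,375,215)),"scene":dict(jig=(295,180,410,305),block=(180,198,232,255))}
for n in R:
    im=np.load(n+"0.npz"); P=cloud(im)
    tb=P[300:340,150:170] if n=="top" else P[180:200,220:280]
    print(n,"table z",np.nanmedian(tb[...,2]).round(4))
    for k,(a,b,c,d) in R[n].items():
        q=P[b:d,a:c].reshape(-1,3); col=im["color"][b:d,a:c].reshape(-1,3).astype(int)
        q0=q
        woody=(col[:,2]-col[:,0]>35)
        if k=="block":
            m=woody&(q[:,2]>.028)&(q[:,2]<.046); print("block top",rect(q[m]),np.median(q[m],0).round(4))
        else:
            m=(q[:,2]>.007)&(q[:,2]<.017); print("board",rect(q[m]),np.median(q[m],0).round(4))
            m=(q[:,2]>.0195)&(q[:,2]<.03)&(col.sum(1)<330); 
            for lo,hi in((.0165,.03),(.034,.044),(.048,.06),(.07,.12),(.095,.125)):
                m=(q[:,2]>lo)&(q[:,2]<hi); 
                if m.sum()>3: print(lo,hi,rect(q[m]),np.median(q[m],0).round(4))
    s=im["color"]
    a,b,c,d=R[n]["jig"]; j=cv2.resize(s[b:d,a:c],None,fx=4.6,fy=4.6,interpolation=cv2.INTER_CUBIC); cv2.imwrite(f"pics/{n}_jig.png",j)
E
```

```text
top table z -0.0005
board (array([588.6,  52.5]), array([279.8, 323.5]), 88.1, 5348) [0.5899 0.0506 0.0117]
0.0165 0.03 (array([584.3,  51.7]), array([247.3, 204. ]), 0.3, 605) [0.5887 0.1116 0.0195]
0.034 0.044 (array([532. ,  32.7]), array([42.6, 75.7]), 87.1, 100) [0.5042 0.0246 0.0381]
0.048 0.06 (array([536.5,  27.7]), array([26.4, 71.2]), 76.3, 48) [0.5475 0.0213 0.0575]
0.07 0.12 (array([515.7,  33.6]), array([12.7, 37.4]), 23.6, 91) [0.5149 0.0317 0.1101]
0.095 0.125 (array([515.7,  33.6]), array([12.7, 37.4]), 23.6, 76) [0.5158 0.0336 0.1106]
block top (array([ 572.9, -286.7]), array([ 49.6, 100.1]), 71.5, 645) [ 0.5727 -0.2866  0.0359]
scene table z -0.0003
board (array([585.6,  56. ]), array([253.4, 210.7]), 0.8, 7742) [0.6052 0.0554 0.0118]
0.0165 0.03 (array([586.5,  57.2]), array([239.7, 200.1]), 0.1, 589) [0.5842 0.1192 0.0224]
0.034 0.044 (array([532.3,  34.9]), array([44.8, 76.4]), 86.4, 131) [0.5274 0.0384 0.0379]
0.048 0.06 (array([535.3,  24.7]), array([27.3, 70.6]), 53.3, 72) [0.54   0.0221 0.0586]
0.07 0.12 (array([516.9,  35.6]), array([12.6, 39. ]), 26.8, 204) [0.5205 0.0345 0.1021]
0.095 0.125 (array([516.9,  35.6]), array([12.3, 39.1]), 27.9, 126) [0.519  0.0345 0.1099]
block top (array([ 573.1, -284.3]), array([49.1, 99.3]), 72.0, 783) [ 0.575  -0.2846  0.0355]
```

View pics/top_jig.png

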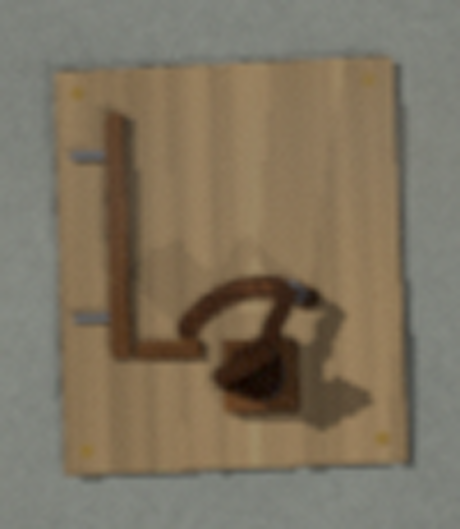

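The crop shows the fence (crop 118, 230), the stop (170, 350), the curved slot around the peg, and the steel pin at (298, 290). The measured heights match the text: board 12 mm, tower 38, block top 36, leaf top about 111. The next move goes above the block.

Request:
send_rows([
  {"x": 33.9, "y": -78.4, "z": 0, "rz": 6.8},
  {"x": 33.9, "y": -78.4, "z": 0, "rz": 6.8},
  {"x": 33.9, "y": -78.4, "z": 0, "rz": 6.8},
  {"x": 33.9, "y": -78.4, "z": 0, "rz": 6.8},
  {"x": 33.9, "y": -78.4, "z": 0, "rz": 6.8},
], hand=9.4)

```text
invalid input
```

```bash
python3 - <<'E'
from h import *
# jig yaw & origin: board edges from color/height; only connected wood pts with z in band, robust edge lines
for n,(a,b,c,d) in dict(top=(185,135,277,240),scene=(298,185,405,300)).items():
    im=np.load(n+"0.npz"); P=cloud(im)[b:d,a:c]; col=im["color"][b:d,a:c].astype(int)
    m=((col[...,2]-col[...,0])>30)|(P[...,2]>.014); m&=P[...,2]>.006
    m=cv2.morphologyEx(m.astype(np.uint8),cv2.MORPH_CLOSE,np.ones((9,9)))
    nl,L,st,_=cv2.connectedComponentsWithStats(m); k=1+st[1:,4].argmax(); m=(L==k)&(abs(P[...,2]-.012)<.004)
    print(n,"board",rect(P[m]))
    q=P.reshape(-1,3); cc=col.reshape(-1,3)
    f=(abs(q[:,2]-.024)<.003)&(q[:,1]>.09)&(q[:,0]>.52)&(cc.sum(1)<300)
    print("fence",rect(q[f]),np.median(q[f],0), np.degrees(np.arctan(np.polyfit(q[f,0],q[f,1],1)[0])))
    s=(q[:,2]>.034)&(q[:,2]<.0415)&(q[:,0]<.545)&(q[:,1]<.065)&(q[:,1]>.01)
    print("tower",rect(q[s]))
E
```

```text
top board (array([585.8,  52.8]), array([249.8, 207.6]), 0.8, 4777)
fence (array([601.8, 126.8]), array([150.2,  39.7]), 4.8, 200) [0.59687327 0.1182902  0.02389929] 1.690524394735405
tower (array([515.3,  33.8]), array([41.9, 41.5]), 88.7, 89)
scene board (array([586.5,  55.3]), array([251.7, 209.1]), 0.8, 7362)
fence (array([605. , 125.3]), array([148.9,  41.6]), 10.9, 298) [0.60782659 0.12185284 0.02373903] 1.7463245014885354
tower (array([517.6,  36.2]), array([44.1, 43.1]), 0.6, 121)
```

Request:
send_rows([
  {"x": 33.9, "y": -78.4, "z": 0, "rx": 0, "ry": 0, "rz": 6.8},
  {"x": 33.9, "y": -78.4, "z": 0, "rx": 0, "ry": 0, "rz": 6.8},
  {"x": 33.9, "y": -78.4, "z": 0, "rx": 0, "ry": 0, "rz": 6.8},
  {"x": 33.9, "y": -78.4, "z": 0, "rx": 0, "ry": 0, "rz": 6.8},
  {"x": 33.9, "y": -78.4, "z": 0, "rx": 0, "ry": 0, "rz": 6.8},
])

```text
clock: 0.72
ee_pos: [0.3579, 0.2092, 0.2051]
orientation: [0.159, 0.987, -0.0, 0.0]
wrist_force: [1.5, 0.1, 0.8]
finger_gap: 0.0939
finger_force: 0.0
```

Request:
send_rows([
  {"x": 21.5, "y": -49.7, "z": -6, "rx": 0, "ry": 0, "rz": 0},
  {"x": 21.5, "y": -49.7, "z": -6, "rx": 0, "ry": 0, "rz": 0},
  {"x": 21.5, "y": -49.7, "z": -6, "rx": 0, "ry": 0, "rz": 0},
  {"x": 21.5, "y": -49.7, "z": -6, "rx": 0, "ry": 0, "rz": 0},
  {"x": 21.5, "y": -49.7, "z": -6, "rx": 0, "ry": 0, "rz": 0},
], hand=9.3)

```text
clock: 1.35
ee_pos: [0.4813, -0.076, 0.1705]
orientation: [0.16, 0.987, 0.0, -0.0]
wrist_force: [0.2, -0.0, 0.2]
finger_gap: 0.0931
finger_force: 0.0
```

Request:
send_rows([
  {"x": 9.2, "y": -20.9, "z": -7, "rx": 0, "ry": 0, "rz": 0},
  {"x": 9.2, "y": -20.9, "z": -7, "rx": 0, "ry": 0, "rz": 0},
  {"x": 9.2, "y": -20.9, "z": -7, "rx": 0, "ry": 0, "rz": 0},
  {"x": 9.2, "y": -20.9, "z": -7, "rx": 0, "ry": 0, "rz": 0},
  {"x": 9.2, "y": -20.9, "z": -7, "rx": 0, "ry": 0, "rz": 0},
])

```text
clock: 1.98
ee_pos: [0.5718, -0.2854, 0.0968]
orientation: [0.161, 0.987, 0.001, -0.003]
wrist_force: [0.3, -0.0, -1.1]
finger_gap: 0.0933
finger_force: 0.0
```

Request:
send_rows([
  {"x": 0.1, "y": 0, "z": -3, "rx": 0, "ry": 0, "rz": 0.2},
  {"x": 0.1, "y": 0, "z": -6, "rx": 0, "ry": 0, "rz": 0.2},
  {"x": 0.1, "y": 0, "z": -8.2, "rx": 0, "ry": 0, "rz": 0.2},
  {"x": 0.1, "y": 0, "z": -8.2, "rx": 0, "ry": 0, "rz": 0.2},
  {"x": 0.1, "y": 0, "z": -8.2, "rx": 0, "ry": 0, "rz": 0.2},
])

```text
clock: 2.6
ee_pos: [0.5746, -0.2827, 0.0206]
orientation: [0.157, 0.988, -0.0, 0.001]
wrist_force: [0.1, -0.4, 0.4]
finger_gap: 0.0926
finger_force: 0.0
```

Request:
send_rows([
  {"x": 0, "y": 0, "z": 0, "rx": 0, "ry": 0, "rz": 0},
  {"x": 0, "y": 0, "z": 0, "rx": 0, "ry": 0, "rz": 0},
  {"x": 0, "y": 0, "z": 0, "rx": 0, "ry": 0, "rz": 0},
  {"x": 0, "y": 0, "z": 0, "rx": 0, "ry": 0, "rz": 0},
  {"x": 0, "y": 0, "z": 0, "rx": 0, "ry": 0, "rz": 0},
], hand=4.0, squeeze=20)

```text
clock: 3.22
ee_pos: [0.574, -0.2834, 0.0192]
orientation: [0.158, 0.987, -0.0, 0.0]
wrist_force: [-0.0, -0.5, 0.8]
finger_gap: 0.05
finger_force: 20.0
```

Request:
send_rows([
  {"x": 0, "y": 0, "z": 2, "rx": 0, "ry": 0, "rz": 0},
  {"x": 0, "y": 0, "z": 6, "rx": 0, "ry": 0, "rz": 0},
  {"x": 0, "y": 0, "z": 12, "rx": 0, "ry": 0, "rz": 0},
  {"x": 0.4, "y": 6, "z": 13, "rx": 0, "ry": 0, "rz": 5},
  {"x": 0.8, "y": 12, "z": 13, "rx": 0, "ry": 0, "rz": 10},
], squeeze=35)

```text
clock: 3.85
ee_pos: [0.5833, -0.1626, 0.1529]
orientation: [0.071, 0.998, -0.0, 0.003]
wrist_force: [1.0, -0.3, -1.7]
finger_gap: 0.0497
finger_force: 35.0
```

Request:
send_rows([
  {"x": 0.4, "y": 6, "z": 0, "rx": 0, "ry": 0, "rz": 3},
  {"x": 0.7, "y": 12, "z": 0, "rx": 0, "ry": 0, "rz": 6},
  {"x": 1.0, "y": 18, "z": 0, "rx": 0, "ry": 0, "rz": 9},
  {"x": 1.1, "y": 22, "z": 0, "rx": 0, "ry": 0, "rz": 9},
  {"x": 1.1, "y": 24.5, "z": 0, "rx": 0, "ry": 0, "rz": 9},
])

```text
clock: 4.47
ee_pos: [0.5928, 0.0845, 0.1504]
orientation: [-0.009, 1.0, 0.0, 0.001]
wrist_force: [-0.0, -0.9, -1.0]
finger_gap: 0.0499
finger_force: 35.0
```

Request:
send_rows([
  {"x": 0, "y": 0.2, "z": 0, "rx": 0, "ry": 0, "rz": 0},
  {"x": 0, "y": 0.2, "z": 0, "rx": 0, "ry": 0, "rz": 0},
  {"x": 0, "y": 0.2, "z": 0, "rx": 0, "ry": 0, "rz": 0},
  {"x": 0, "y": 0.2, "z": 0, "rx": 0, "ry": 0, "rz": 0},
])

```text
clock: 4.97
ee_pos: [0.5931, 0.0829, 0.1491]
orientation: [-0.007, 1.0, -0.0, -0.0]
wrist_force: [0.5, -0.2, -0.5]
finger_gap: 0.0496
finger_force: 35.0
```

```bash
cat > shot.py <<'E'
import sys,numpy as np
from cell import bot,viewer
tag=sys.argv[1]
for n in("scene","top"): np.savez(f"{n}{tag}.npz",**viewer.get_image(n))
o=bot.get_obs(); q=o["orientation"]
print(o["clock"],o["ee_pos"].round(4),q.round(4),"tooly",np.degrees(2*np.arctan2(q[1],q[0]))-90,o["wrist_force"].round(2),o["ft_torque"].round(3),o["finger_gap"].round(4))
E
python3 shot.py 1; python3 - <<'E'
from h import *
a,b,c,d=170,110,300,240
i=np.load("top1.npz")["color"][b:d,a:c]; j=np.load("scene1.npz")["color"][165:315,280:430]
f=lambda x:cv2.resize(x,(400,400),interpolation=cv2.INTER_CUBIC)
cv2.imwrite("pics/c1.png",np.hstack([f(i),f(j)]))
E
```

```text
Traceback (most recent call last):
  File "shot.py", line 6, in <module>
    print(o["clock"],o["ee_pos"].round(4),q.round(4),"tooly",np.degrees(2*np.arctan2(q[1],q[0]))-90,o["wrist_force"].round(2),o["ft_torque"].round(3),o["finger_gap"].round(4))
                                                                                                                                                      ^^^^^^^^^^^^^^^^^^^^^
AttributeError: 'float' object has no attribute 'round'
```

View pics/c1.png

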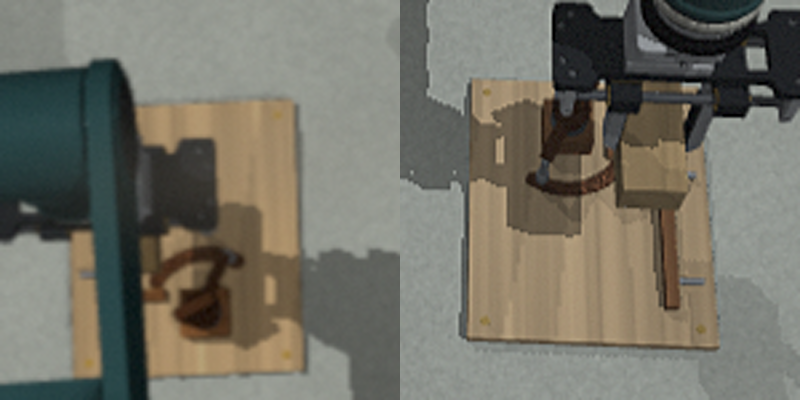

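The block is held level over the corner. The scene crop shows it at (655, 150), with the fence below it at (668, 260). Next I measure the block against the jig in this same camera.

```bash
sed -i 's/o\["finger_gap"\].round(4)/o["finger_gap"]/' shot.py
python3 - <<'E'
from h import *
im=np.load("scene1.npz"); P=cloud(im); col=im["color"].astype(int)
q=P[165:250,350:400].reshape(-1,3); c=col[165:250,350:400].reshape(-1,3)
w=(c[:,2]-c[:,0]>35)
t=w&(q[:,2]>.155)&(q[:,2]<.175); print("top",rect(q[t]),np.median(q[t],0).round(4),q[t].min(0),q[t].max(0))
f=w&(q[:,2]>.134)&(q[:,2]<.158); print("front",f.sum(),np.median(q[f],0).round(4),q[f].min(0).round(4),q[f].max(0).round(4), np.polyfit(q[f,1],q[f,0],1))
g=w&(q[:,2]>.10)&(q[:,2]<.2)
print("all",q[g].min(0).round(4),q[g].max(0).round(4))
j=(c.sum(1)<330)
F=P[215:300,365:400].reshape(-1,3); cc=col[215:300,365:400].reshape(-1,3)
s=(abs(F[:,2]-.024)<.002)&(cc.sum(1)<330)&(F[:,1]<.14); print("fence",np.percentile(F[s],[2,50,98],axis=0).round(4))
E
```

```text
top (array([596.7,  84.5]), array([93.1, 49.9]), 1.5, 448) [0.6223 0.0863 0.1658] [0.54954544 0.06028375 0.15949744] [0.64342473 0.1098875  0.17029941]
front 1 [0.6431 0.1015 0.1343] [0.6431 0.1015 0.1343] [0.6431 0.1015 0.1343] [3.16668267 0.32153627]
all [0.5495 0.0603 0.1343] [0.6434 0.1099 0.1703]
fence [[0.5941 0.1164 0.0221]
 [0.6415 0.1222 0.0236]
 [0.6765 0.1283 0.0257]]<stdin>:6: RankWarning: Polyfit may be poorly conditioned
```

Request:
send_rows([
  {"x": 0, "y": 0.4, "z": -3, "rx": 0, "ry": 0, "rz": 0},
  {"x": 0, "y": 0.4, "z": -6, "rx": 0, "ry": 0, "rz": 0},
  {"x": 0, "y": 0.4, "z": -9, "rx": 0, "ry": 0, "rz": 0},
  {"x": 0, "y": 0.4, "z": -11, "rx": 0, "ry": 0, "rz": 0},
  {"x": 0, "y": 0.4, "z": -11, "rx": 0, "ry": 0, "rz": 0},
])

```text
clock: 5.7
ee_pos: [0.5917, 0.0876, 0.0371]
orientation: [-0.007, 1.0, -0.0, -0.002]
wrist_force: [0.8, -0.6, -1.2]
finger_gap: 0.0499
finger_force: 35.0
```

Request:
send_rows([
  {"x": 0, "y": 0, "z": 0, "rx": 0, "ry": 0, "rz": 0},
  {"x": 0, "y": 0, "z": 0, "rx": 0, "ry": 0, "rz": 0},
  {"x": 0, "y": 0, "z": 0, "rx": 0, "ry": 0, "rz": 0},
])

```text
clock: 6.08
ee_pos: [0.5936, 0.088, 0.0402]
orientation: [-0.007, 1.0, 0.0, 0.001]
wrist_force: [0.2, -0.2, -1.0]
finger_gap: 0.0497
finger_force: 35.0
```

```bash
python3 shot.py 2; python3 - <<'E'
from h import *
i=np.load("top2.npz")["color"][110:240,170:300]; im=np.load("scene2.npz");j=im["color"][180:300,300:420]
f=lambda x:cv2.resize(x,(400,400),interpolation=cv2.INTER_CUBIC)
cv2.imwrite("pics/c2.png",np.hstack([f(i),f(j)]))
P=cloud(im); col=im["color"].astype(int)
q=P[180:290,340:400].reshape(-1,3); c=col[180:290,340:400].reshape(-1,3)
t=(c[:,2]-c[:,0]>35)&(q[:,2]>.048)&(q[:,2]<.064); print("top",rect(q[t]),np.median(q[t],0).round(4),q[t].min(0).round(4),q[t].max(0).round(4))
E
```

```text
6.175 [0.5933 0.088  0.0397] [-7.5e-03  1.0e+00  1.0e-04  5.0e-04] tooly 90.85914732036733 [ 0.07 -0.64 -1.16] [ 0.032  0.    -0.018] 0.049562468067258905
top (array([601.4,  90.6]), array([49.9, 83.4]), 89.9, 385) [0.6232 0.091  0.0568] [0.5597 0.0656 0.051 ] [0.6431 0.1155 0.0632]
```

View pics/c2.png

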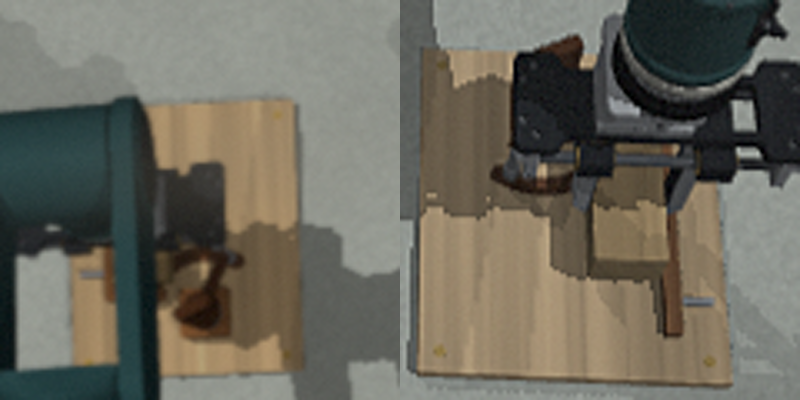

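The scene crop shows the block parallel to the fence with its front edge in line, but only about 0.5 mm off the fence face (right edge near 668, 250). I back it off 1 mm and lower it.

Request:
send_rows([
  {"x": 0, "y": -0.12, "z": 0, "rx": 0, "ry": 0, "rz": 0},
  {"x": 0, "y": -0.12, "z": -0.4, "rx": 0, "ry": 0, "rz": 0},
  {"x": 0, "y": -0.12, "z": -0.8, "rx": 0, "ry": 0, "rz": 0},
  {"x": 0, "y": -0.12, "z": -0.85, "rx": 0, "ry": 0, "rz": 0},
  {"x": 0, "y": -0.12, "z": -0.85, "rx": 0, "ry": 0, "rz": 0},
])

```text
clock: 6.8
ee_pos: [0.593, 0.0868, 0.0311]
orientation: [-0.008, 1.0, 0.0, 0.0]
wrist_force: [-2.5, -0.3, 3.3]
finger_gap: 0.0496
finger_force: 35.0
```

Request:
send_rows([
  {"x": 0, "y": 0, "z": 0, "rx": 0, "ry": 0, "rz": 0},
  {"x": 0, "y": 0, "z": 0, "rx": 0, "ry": 0, "rz": 0},
])

```text
clock: 7.05
ee_pos: [0.593, 0.0868, 0.0311]
orientation: [-0.007, 1.0, 0.0, 0.0]
wrist_force: [-2.8, -1.2, 5.1]
finger_gap: 0.05
finger_force: 35.0
```

Request:
send_rows([
  {"x": 0, "y": 0, "z": 0, "rx": 0, "ry": 0, "rz": 0},
  {"x": 0, "y": 0, "z": 0, "rx": 0, "ry": 0, "rz": 0},
  {"x": 0, "y": 0, "z": 0, "rx": 0, "ry": 0, "rz": 0},
  {"x": 0, "y": 0, "z": 0, "rx": 0, "ry": 0, "rz": 0},
], hand=6.6)

```text
clock: 7.55
ee_pos: [0.593, 0.0868, 0.0303]
orientation: [-0.008, 1.0, 0.0, -0.0]
wrist_force: [-0.4, 0.2, -0.1]
finger_gap: 0.0659
finger_force: 0.0
```

Request:
send_rows([
  {"x": 0, "y": 0, "z": 2, "rx": 0, "ry": 0, "rz": 0},
  {"x": 0, "y": 0, "z": 6, "rx": 0, "ry": 0, "rz": 0},
  {"x": 0, "y": 0, "z": 12, "rx": 0, "ry": 0, "rz": 0},
  {"x": 0, "y": 0, "z": 17, "rx": 0, "ry": 0, "rz": 0},
  {"x": 0, "y": 0, "z": 18, "rx": 0, "ry": 0, "rz": 0},
])

```text
clock: 8.18
ee_pos: [0.5951, 0.0869, 0.2159]
orientation: [-0.007, 1.0, 0.0, 0.005]
wrist_force: [-0.2, 0.1, -0.1]
finger_gap: 0.0661
finger_force: 0.0
```

Request:
send_rows([
  {"x": 0, "y": 6, "z": 0, "rx": 0, "ry": 0, "rz": 0},
  {"x": 0, "y": 12, "z": 0, "rx": 0, "ry": 0, "rz": 0},
  {"x": 0, "y": 18, "z": 0, "rx": 0, "ry": 0, "rz": 0},
  {"x": 0, "y": 18, "z": 0, "rx": 0, "ry": 0, "rz": 0},
])

```text
clock: 8.68
ee_pos: [0.5913, 0.2708, 0.2074]
orientation: [-0.011, 1.0, -0.0, -0.002]
wrist_force: [0.6, -0.8, -0.8]
finger_gap: 0.066
finger_force: 0.0
```

```bash
python3 shot.py 3; python3 - <<'E'
from h import *
i=np.load("top3.npz")["color"][110:240,170:300];j=np.load("scene3.npz")["color"][180:300,300:420]
f=lambda x:cv2.resize(x,(400,400),interpolation=cv2.INTER_CUBIC)
cv2.imwrite("pics/c3.png",np.hstack([f(i),f(j)]))
for n in("top","scene"):
    im=np.load(n+"3.npz");P=cloud(im); col=im["color"].astype(int); q=P.reshape(-1,3); c=col.reshape(-1,3)
    box=(q[:,0]>.45)&(q[:,0]<.72)&(q[:,1]>-.06)&(q[:,1]<.17)
    w=c[:,2]-c[:,0]
    t=box&(w>35)&(abs(q[:,2]-.048)<.005)&(q[:,1]>.05)&(q[:,0]>.535)&(c.sum(1)>260); print(n,"block",rect(q[t]),np.median(q[t,2]).round(4))
    l=box&(q[:,2]>.09)&(q[:,2]<.12)&(q[:,0]<.55)&(q[:,1]<.07);print("leaf",rect(q[l]))
    l=box&(q[:,2]>.105)&(q[:,2]<.118)&(q[:,0]<.55)&(q[:,1]<.07);print("leaftop",rect(q[l]),np.median(q[l,2]))
E
```

```text
8.775 [0.5923 0.2669 0.2084] [-8.1e-03  1.0e+00 -9.0e-04 -1.5e-03] tooly 90.93052896850486 [ 0.41 -0.35  0.18] [ 0.059 -0.031 -0.003] 0.06606197521375978
top block (array([602.3,  84.6]), array([80.2, 47.7]), 1.6, 428) 0.048
leaf (array([516.2,  33.8]), array([12.3, 37.2]), 26.5, 78)
leaftop (array([516.2,  33.9]), array([11.9, 37.1]), 25.6, 69) 0.11049344175198916
scene block (array([601.6,  88.6]), array([82. , 49.2]), 0.7, 646) 0.048
leaf (array([517. ,  35.5]), array([13.3, 38.3]), 28.4, 142)
leaftop (array([517.3,  35.7]), array([13.1, 38.4]), 30.3, 92) 0.1109686474901157
```

View pics/c3.png

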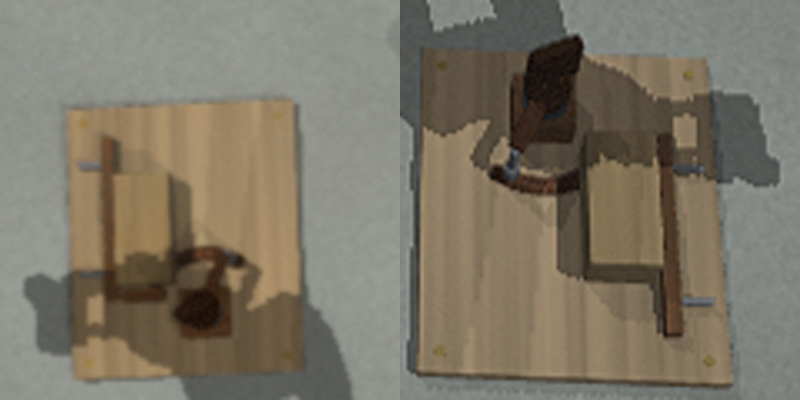

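Block lies flat in the corner: crop left (142, 225), right (625, 210), top at z 48 mm, jig centre about (+6.5, +37). Next is the peg: leaf centre (0.517, 0.035), leaf yaw about −63°, top at 0.111.

Request:
send_rows([
  {"x": -1.3, "y": -4, "z": -0.5, "rx": 0, "ry": 0, "rz": -10},
  {"x": -2.6, "y": -8, "z": -1, "rx": 0, "ry": 0, "rz": -20},
  {"x": -3.9, "y": -12, "z": -1.5, "rx": 0, "ry": 0, "rz": -30},
  {"x": -5.2, "y": -16, "z": -2, "rx": 0, "ry": 0, "rz": -40},
  {"x": -6.5, "y": -20, "z": -3, "rx": 0, "ry": 0, "rz": -50},
], hand=4.4)

```text
clock: 9.4
ee_pos: [0.5272, 0.0636, 0.1803]
orientation: [0.42, 0.908, -0.0, 0.0]
wrist_force: [-0.5, 0.1, -0.7]
finger_gap: 0.0441
finger_force: 0.0
```

Request:
send_rows([
  {"x": -1.1, "y": -3.2, "z": -1.5, "rx": 0, "ry": 0, "rz": -10},
  {"x": -1.1, "y": -3.2, "z": -1.5, "rx": 0, "ry": 0, "rz": -13},
  {"x": -1.1, "y": -3.2, "z": -1.5, "rx": 0, "ry": 0, "rz": -13},
  {"x": -1.1, "y": -3.2, "z": -1.5, "rx": 0, "ry": 0, "rz": -13},
])

```text
clock: 9.9
ee_pos: [0.5169, 0.0341, 0.1656]
orientation: [0.516, 0.856, 0.0, 0.0]
wrist_force: [0.1, 0.7, 0.3]
finger_gap: 0.0441
finger_force: 0.0
```

```bash
python3 -c "
from cell import bot
import numpy as np
o=bot.get_obs();q=o['orientation'];print(o['ee_pos'].round(4),q.round(4),np.degrees(2*np.arctan2(q[1],q[0]))-90,o['joints'].round(2),o['wrist_force'].round(2))"
```

```text
[0.5169 0.0341 0.1656] [5.162e-01 8.564e-01 0.000e+00 1.000e-04] 27.840492803775646 [-0.04  0.03  1.51 -0.    1.6  -0.53] [0.1  0.71 0.26]
```

Request:
send_rows([
  {"x": 0, "y": 0, "z": -3, "rx": 0, "ry": 0, "rz": 0},
  {"x": 0, "y": 0, "z": -6, "rx": 0, "ry": 0, "rz": 0},
  {"x": 0, "y": 0, "z": -9, "rx": 0, "ry": 0, "rz": 0},
  {"x": 0, "y": 0, "z": -9.1, "rx": 0, "ry": 0, "rz": 0},
  {"x": 0, "y": 0, "z": -9.1, "rx": 0, "ry": 0, "rz": 0},
])

```text
clock: 10.52
ee_pos: [0.5178, 0.0349, 0.0757]
orientation: [0.516, 0.857, 0.0, 0.001]
wrist_force: [0.3, -0.0, 0.4]
finger_gap: 0.0442
finger_force: 0.0
```

Request:
send_rows([
  {"x": 0, "y": 0, "z": 0, "rx": 0, "ry": 0, "rz": 0},
  {"x": 0, "y": 0, "z": 0, "rx": 0, "ry": 0, "rz": 0},
  {"x": 0, "y": 0, "z": 0, "rx": 0, "ry": 0, "rz": 0},
  {"x": 0, "y": 0, "z": 0, "rx": 0, "ry": 0, "rz": 0},
  {"x": 0, "y": 0, "z": 0, "rx": 0, "ry": 0, "rz": 0},
], hand=0.8, squeeze=45)

```text
clock: 11.15
ee_pos: [0.5169, 0.0346, 0.075]
orientation: [0.516, 0.857, -0.0, 0.0]
wrist_force: [-1.7, -0.9, 3.2]
finger_gap: 0.0121
finger_force: 45.0
```

```bash
cat > st.py <<'E'
from cell import bot
import numpy as np
o=bot.get_obs();q=o['orientation'];print(o['clock'],o['ee_pos'].round(4),(np.degrees(2*np.arctan2(q[1],q[0]))-90).round(2),o['wrist_force'].round(2),o['ft_torque'].round(3),o['finger_gap'],o['finger_force'])
E
python3 st.py
```

```text
11.15 [0.5169 0.0346 0.075 ] 27.86 [-1.67 -0.94  3.19] [-0.186  0.4    0.009] 0.012061643515444783 44.97882843017578
```

Request:
send_rows([
  {"x": 0, "y": 0, "z": -0.1, "rx": 0, "ry": 0, "rz": 0},
  {"x": 0, "y": 0, "z": -0.15, "rx": 0, "ry": 0, "rz": 0},
])

```text
clock: 11.4
ee_pos: [0.517, 0.0346, 0.0746]
orientation: [0.516, 0.857, -0.0, 0.0]
wrist_force: [-3.9, -1.8, 8.6]
finger_gap: 0.0114
finger_force: 45.0
```

Request:
send_rows([
  {"x": 0, "y": 0, "z": -0.05, "rx": 0, "ry": 0, "rz": 0},
  {"x": 0, "y": 0, "z": -0.1, "rx": 0, "ry": 0, "rz": 0},
])

```text
clock: 11.65
ee_pos: [0.517, 0.0346, 0.0737]
orientation: [0.516, 0.857, -0.0, 0.0]
wrist_force: [-3.1, -1.3, 8.7]
finger_gap: 0.0119
finger_force: 45.0
```

Request:
send_rows([
  {"x": 0, "y": 0, "z": -0.05, "rx": 0, "ry": 0, "rz": 0},
  {"x": 0, "y": 0, "z": -0.1, "rx": 0, "ry": 0, "rz": 0},
])

```text
clock: 11.9
ee_pos: [0.517, 0.0346, 0.0727]
orientation: [0.516, 0.857, -0.0, 0.0]
wrist_force: [-3.9, -1.1, 9.0]
finger_gap: 0.0119
finger_force: 45.0
```

Request:
send_rows([
  {"x": 0, "y": 0, "z": -0.05, "rx": 0, "ry": 0, "rz": 0},
  {"x": 0, "y": 0, "z": -0.1, "rx": 0, "ry": 0, "rz": 0},
])

```text
clock: 12.15
ee_pos: [0.517, 0.0346, 0.0717]
orientation: [0.516, 0.857, -0.0, 0.0]
wrist_force: [-4.1, -0.7, 8.2]
finger_gap: 0.0115
finger_force: 45.0
```

Request:
send_rows([
  {"x": 0, "y": 0, "z": -0.05, "rx": 0, "ry": 0, "rz": 0},
  {"x": 0, "y": 0, "z": -0.1, "rx": 0, "ry": 0, "rz": 0},
])

```text
clock: 12.4
ee_pos: [0.517, 0.0346, 0.0708]
orientation: [0.516, 0.857, -0.0, 0.0]
wrist_force: [-4.0, -0.4, 9.5]
finger_gap: 0.0115
finger_force: 45.0
```

Request:
send_rows([
  {"x": 0, "y": 0, "z": -0.05, "rx": 0, "ry": 0, "rz": 0},
  {"x": 0, "y": 0, "z": -0.1, "rx": 0, "ry": 0, "rz": 0},
])

```text
clock: 12.65
ee_pos: [0.517, 0.0346, 0.0702]
orientation: [0.516, 0.857, -0.0, 0.0]
wrist_force: [-5.3, -1.2, 11.4]
finger_gap: 0.0114
finger_force: 45.0
```

Request:
send_rows([
  {"x": 0, "y": 0, "z": -0.05, "rx": 0, "ry": 0, "rz": 0},
  {"x": 0, "y": 0, "z": -0.1, "rx": 0, "ry": 0, "rz": 0},
])

```text
clock: 12.9
ee_pos: [0.517, 0.0346, 0.0696]
orientation: [0.516, 0.857, -0.0, 0.0]
wrist_force: [-5.7, -1.1, 13.9]
finger_gap: 0.0117
finger_force: 45.0
```

Request:
send_rows([
  {"x": -0.03, "y": 0, "z": -0.05, "rx": 0, "ry": 0, "rz": 0},
  {"x": -0.05, "y": 0, "z": -0.12, "rx": 0, "ry": 0, "rz": 0},
])

```text
clock: 13.15
ee_pos: [0.517, 0.0346, 0.0691]
orientation: [0.516, 0.857, 0.0, 0.001]
wrist_force: [-6.0, -0.4, 14.7]
finger_gap: 0.0117
finger_force: 45.0
```

Request:
send_rows([
  {"x": -0.03, "y": 0, "z": -0.05, "rx": 0, "ry": 0, "rz": 0},
  {"x": -0.05, "y": 0, "z": -0.12, "rx": 0, "ry": 0, "rz": 0},
  {"x": -0.05, "y": 0, "z": -0.12, "rx": 0, "ry": 0, "rz": 0},
])

```text
clock: 13.52
ee_pos: [0.517, 0.0346, 0.0685]
orientation: [0.516, 0.857, 0.001, 0.002]
wrist_force: [-5.7, -0.1, 14.6]
finger_gap: 0.0117
finger_force: 45.0
```

```bash
python3 st.py
```

```text
13.525 [0.517  0.0346 0.0685] 27.86 [-5.66 -0.07 14.61] [-0.191  1.267  0.012] 0.01167371332575197 44.98445391654968
```

Request:
send_rows([
  {"x": -0.05, "y": 0, "z": 0, "rx": 0, "ry": 0, "rz": 0},
  {"x": -0.1, "y": 0, "z": -0.04, "rx": 0, "ry": 0, "rz": 0},
  {"x": -0.1, "y": 0, "z": -0.08, "rx": 0, "ry": 0, "rz": 0},
], squeeze=60)

```text
clock: 13.9
ee_pos: [0.5169, 0.0346, 0.0684]
orientation: [0.516, 0.857, 0.001, 0.002]
wrist_force: [-3.8, -0.5, 18.4]
finger_gap: 0.0116
finger_force: 60.0
```

```bash
python3 st.py
```

```text
13.9 [0.5169 0.0346 0.0684] 27.86 [-3.78 -0.52 18.36] [-0.196  1.179  0.063] 0.011588727780418038 59.9875670671463
```

Request:
send_rows([
  {"x": 0, "y": 0, "z": 0, "rx": 0, "ry": 0, "rz": 3},
  {"x": 0, "y": 0, "z": 0, "rx": 0, "ry": 0, "rz": 6},
  {"x": 0, "y": 0, "z": 0, "rx": 0, "ry": 0, "rz": 9},
])

```text
clock: 14.28
ee_pos: [0.5168, 0.0346, 0.0679]
orientation: [0.447, 0.895, 0.001, 0.002]
wrist_force: [-2.9, -0.7, 14.5]
finger_gap: 0.0115
finger_force: 60.0
```

```bash
python3 st.py
```

```text
14.275 [0.5168 0.0346 0.0679] 36.94 [-2.88 -0.73 14.48] [-0.173  0.88   0.092] 0.01154011919172535 59.99816715717316
```

Request:
send_rows([
  {"x": 0, "y": 0, "z": -0.03, "rx": 0, "ry": 0, "rz": 3},
  {"x": 0, "y": 0, "z": -0.06, "rx": 0, "ry": 0, "rz": 6},
  {"x": 0, "y": 0, "z": -0.06, "rx": 0, "ry": 0, "rz": 9},
])

```text
clock: 14.65
ee_pos: [0.5169, 0.0346, 0.0674]
orientation: [0.375, 0.927, 0.001, 0.003]
wrist_force: [-3.0, 0.0, 14.1]
finger_gap: 0.0117
finger_force: 60.0
```

```bash
python3 st.py
```

```text
14.65 [0.5169 0.0346 0.0674] 45.93 [-2.99  0.   14.09] [-0.142  0.956 -0.126] 0.011749159358864215 59.968265891075134
```

Request:
send_rows([
  {"x": 0, "y": 0, "z": -0.03, "rx": 0, "ry": 0, "rz": 3},
  {"x": 0, "y": 0, "z": -0.05, "rx": 0, "ry": 0, "rz": 6},
  {"x": 0, "y": 0, "z": -0.05, "rx": 0, "ry": 0, "rz": 9},
])

```text
clock: 15.02
ee_pos: [0.5169, 0.0346, 0.067]
orientation: [0.301, 0.954, 0.001, 0.003]
wrist_force: [-3.0, -1.0, 16.3]
finger_gap: 0.0116
finger_force: 60.0
```

```bash
python3 st.py; python3 shot.py 4; python3 - <<'E'
from h import *
for n in("top","scene"):
    im=np.load(n+"4.npz");P=cloud(im); q=P.reshape(-1,3); c=im["color"].reshape(-1,3).astype(int)
    r=(np.hypot(q[:,0]-.5167,q[:,1]-.0347)); 
    for lo,hi in((.045,.064),):
        a=(r>.008)&(r<.0165)&(q[:,2]>lo)&(q[:,2]<hi)&(c.sum(1)<260); print(n,"head",a.sum(),np.percentile(q[a,2],[10,50,90]).round(4) if a.sum() else 0)
    a=(abs(r-.055)<.008)&(q[:,2]>.018)&(q[:,2]<.06)&(q[:,1]<.055)
    if a.sum(): print("arm",a.sum(),np.median(q[a],0).round(4),np.degrees(np.arctan2(np.median(q[a,1])-.0347,np.median(q[a,0])-.5167)))
i=np.load("top4.npz")["color"][110:240,170:300];j=np.load("scene4.npz")["color"][170:290,300:420]
f=lambda x:cv2.resize(x,(400,400),interpolation=cv2.INTER_CUBIC)
cv2.imwrite("pics/c4.png",np.hstack([f(i),f(j)]))
E
```

```text
15.025 [0.5169 0.0346 0.067 ] 54.92 [-3.   -1.03 16.28] [-0.118  1.032 -0.314] 0.011598824863402317 59.96136724948883
15.125 [0.5169 0.0346 0.067 ] [3.018e-01 9.534e-01 6.000e-04 2.600e-03] tooly 54.868237279101834 [-3.45  0.21 15.18] [-0.102  1.023 -0.07 ] 0.011924159578002034
top head 0 0
arm 5 [ 0.5472 -0.0052  0.0193] -52.593300905440714
scene head 51 [0.0503 0.0536 0.056 ]
arm 51 [0.5719 0.0387 0.0434] 4.101904847641466
```

View pics/c4.png

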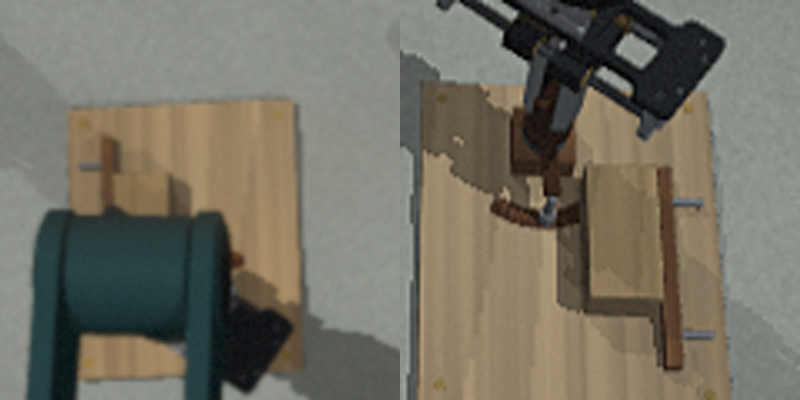

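The gripper holds the leaf and the arm with its pin has swung to (547, 205) in the scene crop, direction +4°, matching a leaf yaw of −35°; the block has not moved.

Request:
send_rows([
  {"x": 0, "y": 0, "z": -0.03, "rx": 0, "ry": 0, "rz": 3},
  {"x": 0, "y": 0, "z": -0.05, "rx": 0, "ry": 0, "rz": 6},
  {"x": 0, "y": 0, "z": -0.05, "rx": 0, "ry": 0, "rz": 9},
])

```text
clock: 15.5
ee_pos: [0.5169, 0.0346, 0.0668]
orientation: [0.225, 0.974, 0.0, 0.003]
wrist_force: [-4.3, -0.1, 16.7]
finger_gap: 0.0114
finger_force: 60.0
```

```bash
python3 st.py;python3 - <<'E'
from h import *
for s,ang in(("0",-25),("4",4.1)):
    im=np.load(f"scene{s}.npz");P=cloud(im); q=P.reshape(-1,3)
    d=q[:,:2]-[.5167,.0347]; r=np.hypot(*d.T); a=np.degrees(np.arctan2(d[:,1],d[:,0]))
    m=(abs(a-ang)<12)&(r>.025)&(r<.046)&(q[:,2]>.03)&(q[:,2]<.065)
    print(s,m.sum(),np.percentile(q[m,2],[20,50,80,95]).round(4))
E
```

```text
15.5 [0.5169 0.0346 0.0668] 63.97 [-4.32 -0.11 16.68] [-0.177  1.16  -0.024] 0.011388129190038643 59.97693121433258
0 44 [0.0586 0.0603 0.0618 0.0632]
4 44 [0.0509 0.0525 0.0538 0.0552]
```

Request:
send_rows([
  {"x": 0, "y": 0, "z": 0, "rx": 0, "ry": 0, "rz": 3},
  {"x": 0, "y": 0, "z": 0, "rx": 0, "ry": 0, "rz": 6},
  {"x": 0, "y": 0, "z": 0, "rx": 0, "ry": 0, "rz": 9},
])

```text
clock: 15.88
ee_pos: [0.5169, 0.0346, 0.0667]
orientation: [0.148, 0.989, 0.0, 0.003]
wrist_force: [-4.1, -0.8, 16.1]
finger_gap: 0.0122
finger_force: 60.0
```

```bash
python3 st.py
```

```text
15.875 [0.5169 0.0346 0.0667] 72.95 [-4.06 -0.85 16.14] [-0.125  1.07  -0.231] 0.012191375286782068 59.96434986591339
```

Request:
send_rows([
  {"x": 0, "y": 0, "z": -0.02, "rx": 0, "ry": 0, "rz": 2},
  {"x": 0, "y": 0, "z": -0.03, "rx": 0, "ry": 0, "rz": 4},
  {"x": 0, "y": 0, "z": -0.03, "rx": 0, "ry": 0, "rz": 6},
  {"x": 0, "y": 0, "z": -0.03, "rx": 0, "ry": 0, "rz": 8},
])

```text
clock: 16.38
ee_pos: [0.5169, 0.0345, 0.0666]
orientation: [0.08, 0.997, 0.0, 0.003]
wrist_force: [-4.8, -0.7, 18.0]
finger_gap: 0.0116
finger_force: 60.0
```

```bash
python3 st.py
```

```text
16.375 [0.5169 0.0345 0.0666] 80.84 [-4.83 -0.72 18.  ] [-0.172  1.082 -0.665] 0.011569955777038968 60.03626346588135
```

Request:
send_rows([
  {"x": 0, "y": 0, "z": 0, "rx": 0, "ry": 0, "rz": 1.5},
  {"x": 0, "y": 0, "z": 0, "rx": 0, "ry": 0, "rz": 3},
  {"x": 0, "y": 0, "z": 0, "rx": 0, "ry": 0, "rz": 4.5},
  {"x": 0, "y": 0, "z": 0, "rx": 0, "ry": 0, "rz": 6},
  {"x": 0, "y": 0, "z": 0, "rx": 0, "ry": 0, "rz": 6},
])

```text
clock: 17.0
ee_pos: [0.5169, 0.0345, 0.0664]
orientation: [0.028, 1.0, -0.0, 0.003]
wrist_force: [-4.8, -0.8, 15.9]
finger_gap: 0.0118
finger_force: 60.0
```

```bash
python3 shot.py 5; python3 - <<'E'
from h import *
i=np.load("top5.npz")["color"][110:240,170:300];im=np.load("scene5.npz");j=im["color"][170:290,300:420]
f=lambda x:cv2.resize(x,(400,400),interpolation=cv2.INTER_CUBIC)
cv2.imwrite("pics/c5.png",np.hstack([f(i),f(j)]))
P=cloud(im); q=P.reshape(-1,3); c=im["color"].reshape(-1,3).astype(int)
t=(q[:,0]>.535)&(q[:,0]<.70)&(q[:,1]>.05)&(q[:,1]<.15)&(c[:,2]-c[:,0]>35)&(abs(q[:,2]-.048)<.005)&(c.sum(1)>260); print("block",rect(q[t]),q[t].max(0),np.median(q[t,2]))
d=q[:,:2]-[.5167,.0347]; r=np.hypot(*d.T); a=np.degrees(np.arctan2(d[:,1],d[:,0]))
m=(r>.03)&(r<.05)&(q[:,2]>.046)&(q[:,2]<.062)&(c.sum(1)<260)&(a>-20)&(a<60); print("arm",m.sum(),np.median(a[m]),np.median(q[m,2]))
E
```

```text
17.1 [0.5168 0.0346 0.0664] [ 2.770e-02  9.996e-01 -2.000e-04  2.600e-03] tooly 86.82750203636908 [-4.89 -0.54 16.06] [-0.139  1.076 -0.179] 0.011646146354910788
block (array([590.5,  92.5]), array([104. ,  62.3]), 2.1, 855) [0.64172863 0.12340084 0.05269494] 0.04781337040819589
arm 44 36.306007460066226 0.05132932770006632
```

View pics/c5.png

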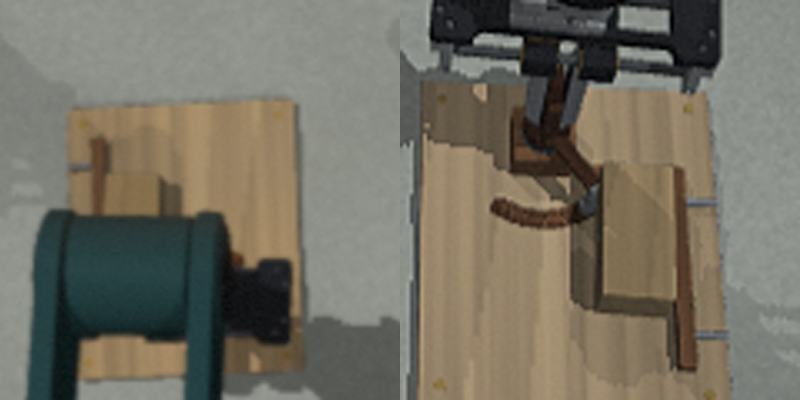

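The pin at (590, 200) is pushing the block and fence about 10 mm outward; the block is still parallel to the fence. Leaf and arm agree at about 4° short of the line.

Request:
send_rows([
  {"x": 0, "y": 0, "z": -0.03, "rx": 0, "ry": 0, "rz": 1.5},
  {"x": 0, "y": 0, "z": -0.04, "rx": 0, "ry": 0, "rz": 3},
  {"x": 0, "y": 0, "z": -0.04, "rx": 0, "ry": 0, "rz": 4.5},
  {"x": 0, "y": 0, "z": -0.04, "rx": 0, "ry": 0, "rz": 4.5},
])

```text
clock: 17.6
ee_pos: [0.5169, 0.0346, 0.0663]
orientation: [-0.011, 1.0, -0.0, 0.003]
wrist_force: [-5.1, -0.5, 17.9]
finger_gap: 0.0118
finger_force: 60.1
```

```bash
python3 st.py
```

```text
17.6 [0.5169 0.0346 0.0663] 91.26 [-5.12 -0.52 17.94] [-0.09   1.14  -0.603] 0.011808436270235347 60.06862163543701
```

Request:
send_rows([
  {"x": 0, "y": 0, "z": 0.06, "rx": 0, "ry": 0, "rz": 0},
  {"x": 0, "y": 0, "z": 0.12, "rx": 0, "ry": 0, "rz": 0},
  {"x": 0, "y": 0, "z": 0.18, "rx": 0, "ry": 0, "rz": 0},
])

```text
clock: 17.98
ee_pos: [0.5168, 0.0346, 0.0663]
orientation: [-0.011, 1.0, -0.0, 0.002]
wrist_force: [-1.2, -0.9, 9.6]
finger_gap: 0.0117
finger_force: 60.1
```

```bash
python3 st.py
```

```text
17.975 [0.5168 0.0346 0.0663] 91.25 [-1.17 -0.92  9.61] [-0.151  0.376 -0.569] 0.011680872673177564 60.052170753479004
```

Request:
send_rows([
  {"x": 0, "y": 0, "z": 0.07, "rx": 0, "ry": 0, "rz": 0},
  {"x": 0, "y": 0, "z": 0.14, "rx": 0, "ry": 0, "rz": 0},
  {"x": 0, "y": 0, "z": 0.19, "rx": 0, "ry": 0, "rz": 0},
])

```text
clock: 18.35
ee_pos: [0.5167, 0.0346, 0.0663]
orientation: [-0.011, 1.0, -0.0, 0.002]
wrist_force: [2.4, -0.7, 3.1]
finger_gap: 0.0117
finger_force: 60.1
```

```bash
python3 st.py
```

```text
18.35 [0.5167 0.0346 0.0663] 91.3 [ 2.44 -0.74  3.12] [-0.28  -0.49  -0.572] 0.011702383980840449 60.05185067653656
```

Request:
send_rows([
  {"x": 0.03, "y": 0, "z": 0.04, "rx": 0, "ry": 0, "rz": 0},
  {"x": 0.05, "y": 0, "z": 0.05, "rx": 0, "ry": 0, "rz": 0},
], squeeze=10)

```text
clock: 18.6
ee_pos: [0.5165, 0.0346, 0.0663]
orientation: [-0.012, 1.0, -0.0, 0.001]
wrist_force: [2.4, -1.9, 4.3]
finger_gap: 0.0122
finger_force: 9.9
```

Request:
send_rows([
  {"x": 0, "y": 0, "z": 0, "rx": 0, "ry": 0, "rz": 0},
  {"x": 0, "y": 0, "z": 0, "rx": 0, "ry": 0, "rz": 0},
  {"x": 0, "y": 0, "z": 0, "rx": 0, "ry": 0, "rz": 0},
  {"x": 0, "y": 0, "z": 0, "rx": 0, "ry": 0, "rz": 0},
], hand=4.4)

```text
clock: 19.1
ee_pos: [0.515, 0.0349, 0.0653]
orientation: [-0.012, 1.0, 0.0, -0.001]
wrist_force: [0.0, -0.5, 0.4]
finger_gap: 0.0438
finger_force: 0.0
```

Request:
send_rows([
  {"x": 0, "y": 0, "z": 2, "rx": 0, "ry": 0, "rz": 0},
  {"x": 0, "y": 0, "z": 6, "rx": 0, "ry": 0, "rz": 0},
  {"x": 0, "y": 0, "z": 12, "rx": 0, "ry": 0, "rz": 0},
  {"x": 0, "y": 3, "z": 15, "rx": 0, "ry": 0, "rz": 0},
  {"x": 0, "y": 9, "z": 15, "rx": 0, "ry": 0, "rz": 0},
])

```text
clock: 19.73
ee_pos: [0.5176, 0.1245, 0.22]
orientation: [-0.01, 1.0, 0.0, 0.004]
wrist_force: [1.7, 0.2, -0.5]
finger_gap: 0.0442
finger_force: 0.0
```

Request:
send_rows([
  {"x": 0, "y": 6, "z": 0, "rx": 0, "ry": 0, "rz": 0},
  {"x": 0, "y": 12, "z": 0, "rx": 0, "ry": 0, "rz": 0},
  {"x": 0, "y": 18, "z": 0, "rx": 0, "ry": 0, "rz": 0},
  {"x": 0, "y": 18, "z": 0, "rx": 0, "ry": 0, "rz": 0},
])

```text
clock: 20.23
ee_pos: [0.5143, 0.3086, 0.2146]
orientation: [-0.015, 1.0, 0.0, -0.001]
wrist_force: [0.4, 0.0, 0.5]
finger_gap: 0.0441
finger_force: 0.0
```

```bash
python3 shot.py 6; python3 - <<'E'
from h import *
i=np.load("top6.npz")["color"][110:240,170:300];j=np.load("scene6.npz")["color"][170:290,300:420]
f=lambda x:cv2.resize(x,(400,400),interpolation=cv2.INTER_CUBIC)
cv2.imwrite("pics/c6.png",np.hstack([f(i),f(j)]))
for n in("top","scene"):
    im=np.load(n+"6.npz");P=cloud(im); q=P.reshape(-1,3); c=im["color"].reshape(-1,3).astype(int)
    t=(q[:,0]>.535)&(q[:,0]<.70)&(q[:,1]>.066)&(q[:,1]<.15)&(c[:,2]-c[:,0]>35)&(abs(q[:,2]-.048)<.004)&(c.sum(1)>260); print(n,"block",rect(q[t]),q[t].max(0).round(4),np.median(q[t,2]))
    l=(q[:,2]>.09)&(q[:,2]<.12)&(abs(q[:,0]-.517)<.03)&(abs(q[:,1]-.035)<.025);print("leaf",rect(q[l]),np.percentile(q[l,2],90))
E
```

```text
20.325 [0.5152 0.305  0.2152] [-1.250e-02  9.999e-01 -5.000e-04 -4.000e-04] tooly 91.4357828841548 [-0.76  0.3   0.32] [-0.056  0.023  0.028] 0.0440675907663774
top block (array([590.9,  97.5]), array([47.4, 97.3]), 87.9, 530) [0.6398 0.1216 0.0519] 0.047714284327951884
leaf (array([515.3,  33. ]), array([10. , 36.6]), 89.0, 71) 0.10648545807095888
scene block (array([592. , 100.7]), array([ 48.4, 100.4]), 87.8, 832) [0.6429 0.1249 0.052 ] 0.047936596118110686
leaf (array([516.5,  34.9]), array([39.9, 11.3]), 1.1, 96) 0.10447982031383812
```

View pics/c6.png

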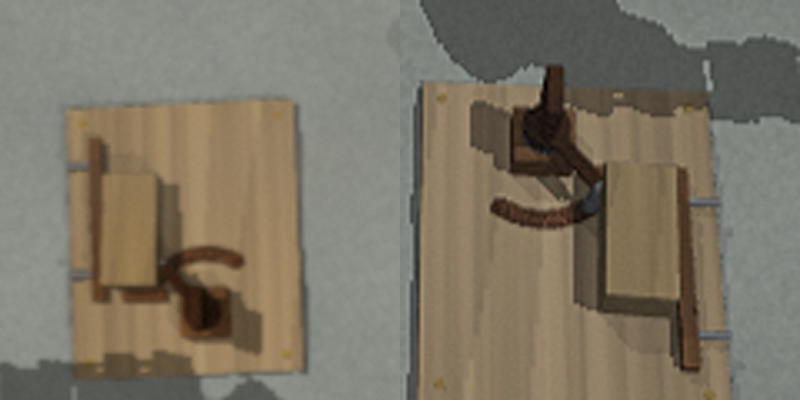

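The leaf is in line with the fence (scene 553, 90), the pin bears on the block at (592, 200), and the block lies against the displaced fence. Measured jig position is x about +6, y about +50, yaw error about 0.05 rad, and the leaf is within 0.03 rad of the line. All of it is within tolerance and the robot is clear, so I'm handing in.

```bash
python3 -c "
from cell import bot
print(bot.job_done())"
```

```text
the job is handed in; nothing more can be done
None
```

The job is handed in at about 20 s, but no verdict came back: the cameras show the block flat and clamped against the fence and the peg holding in line with it after release; peg push stayed at or below 18.4 N in the readings, and I could not measure sleeve depth or clamp force directly.

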